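# Sound the post socket and fit the post that comes level

### The arm

A 6-joint arm with a two-finger parallel gripper is mounted at the origin on the work surface. World frame = base frame: x ahead of the robot, y to its left, z up, the work surface at z = 0. Lengths are in mm, angles in rad, forces in N, time in s.
With the tool pointing down it reaches from about 350 to 975 mm from the base axis. Payload 7.1 kg.
Tool frame: the origin (TCP) lies at the very end of the fingers, on their centre line; the grasp point (between the pads) lies 19 mm behind it; z points along the fingers, y is the direction in which the jaws open and shut (so a half turn about z gives the same grasp; the last joint's range is limited). The gripper opens to 88 mm and grips with 3 to 60 N. Pads are 20 mm wide; open, the fingers measure 115 mm over their backs; the gripper's body (75 mm by 178 mm) begins 61 mm behind the grasp point.
Start: joints at [-1.14, 0.423, 1.63, -0, 1.089, -0.019], TCP at [271.755, -562.809, 222.675] pointing down, gripper open.
Joint ranges: [-3, 3], [-0.9, 2.11], [0.09, 2.58], [-1.31, 4.45], [0.11, 2.69], [-2.54, 2.54]. Speed limits (rad/s): [2.39, 2.39, 3.01, 3.14, 3.14, 3.14].

### API

Orientations are given as a rotation vector (axis times angle).
In Python, from workcell import ctrl, imaging gives the robot as it stands. The module is installed in compiled form; this text tells all that it offers.
- The arm moves only by the shell command python3 -m pendant 'ROWS'. ROWS is JSON, a list of rows, each an object with "turn": the turn, a rotation vector about the world's x, y, z in rad, a list of three; "dp": the shift along the world's x, y, z in m, a list of three; "claw": the finger opening in m, from 0 to 0.0878. A call has 1 to 8 rows; each row is the pose to reach, as a shift and turn from the pose commanded when the call began; what a row does not reach only later rows make up. A row lasts 1/10 s, in which the tool goes at most 50 mm and 8.59 degrees, less where a joint would pass 70% of its speed; a pose out of reach is approached as far as the arm can. A call with a gripper value outside its range is refused whole. The fingers move at their own pace and stop on an object; the grip force is fixed at half the most. Time passes only in rows, so rows that repeat a pose let the fingers close. It gives the time, the measured TCP pose, the force and the opening at its end, in the units of the state.
- ctrl.get_obs(): the state, without advancing time (a new reading comes with each control period).
- imaging.get_image(name): name is "scene" or "top"; returns a dict with "pixels" (384x512x3 uint8, blue, green, red), "fov_y" (degrees; the focal length in pixels is half the picture's height over the tangent of half this angle, whatever the lens; pixels are square), "cx", "cy" (the principal point, pixels), "xyz" and "rotation" of the camera in the world. Camera axes: x right, y up, looking along -z (the intrinsics and any distortion apply to the point x, -y, -z); pixel columns grow to the right and rows downward; lengths in mm; the calibration is good to about 2 mm. A picture is of the moment at which its call begins. There is no depth.
- ctrl.close_job(): hands the job in, once; it reports no verdict.
The state is a dict: "t": time; "qpos": joint angles; "qvel": joint speeds; "joint_torque": joint torques, N m; "ee_pos": TCP position; "orientation": TCP orientation; "ft_force": force on the tool from outside, world axes, zero at the start; "moment": the same for the moment, N m; "width": finger opening in mm.
Only numpy, scipy, OpenCV 4.12 (cv2) and the standard library are available. Lean on these libraries where they do the work, as an engineer would, in place of code of your own. Each camera call takes 0.05 s, during which the arm holds its last target.

### The job

Someone swapped the accessory base beside the microscope and nobody knows how deep its post socket is: gently feel for the bottom of the socket with the depth rod, then stand the rod back in its own hole in the rack. Then choose the one steel post whose top will come level with the top of the fixed pillar on the base, and lower it gently into the socket until it stands on the bottom before you let it go. Never let go of a wrong post in the socket; leave the other two posts standing in the rack and do not push the dish, vial and forceps about.

Things in the scene. Friction and masses are not known exactly. Their poses are not given: they have to be found in the camera images.
- base: fixed grey metal accessory base, a block 120 x 80 x 50 mm (x, y, z) lying on the bench. Origin: centre of its underside; x runs along its long side, from the socket towards the pillar; z up. Its top face is 50 mm above the origin
- socket (a point): centre of the mouth of the round blind socket in the base's top face, on the base's long middle line, 25 mm from the base's centre (base x = -25 mm). Bore 15.6 mm in diameter, with a 2 mm chamfer. Its depth is hidden (it looks dark from outside) and differs from time to time: 24, 33 or 42 mm below the mouth; the floor is flat and rigid. Axes as the base's
- pillar_top (a point): centre of the top of the fixed steel pillar, 12 mm in diameter, which stands 50 mm high on the base's top face, 55 mm from the socket's axis (base x = +30 mm). A post that matches the socket ends level with this point. Axes as the base's
- rack: fixed white plastic rack, 60 x 240 x 35 mm (x, y, z). Origin: centre of its underside. Four round holes 18 mm in diameter and 25 mm deep in its top, in a row along its y axis at y = -85, -35 and +15 mm (the posts, in any order) and y = +85 mm (the depth rod)
- rod_place (a point): centre of the mouth of the depth rod's hole in the rack, in the rack's top face (rack y = +85 mm); 18 mm in diameter, 25 mm deep. Axes as the rack's
- rod_mid (a point): half-way point of the depth rod, a metal rod 120 mm long that stands upright in the rack: a round shaft 13 mm in diameter makes up the lower 75 mm (flat tip 60 mm below this point), and a round handle 22 mm in diameter the upper 45 mm (handle centre 37.5 mm above this point). z runs along it, up towards the handle
- post_short_mid (a point): half-way point of the short plain steel post, 14 mm in diameter, 74 mm long (foot 37 mm below, top 37 mm above this point), upright in the rack. z runs along it, up
- post_middle_mid (a point): half-way point of the middle plain steel post, 14 mm in diameter, 83 mm long (foot 41.5 mm below, top 41.5 mm above this point), upright in the rack. z runs along it, up
- post_long_mid (a point): half-way point of the long plain steel post, 14 mm in diameter, 92 mm long (foot 46 mm below, top 46 mm above this point), upright in the rack. z runs along it, up
- dish: bystander: loose round glass dish, 90 mm in diameter, 16 mm high; origin at the centre of its underside
- vial: bystander: loose small amber glass jar with a white cap, 32 mm in diameter, 55 mm high; origin at the centre of its underside
- forceps: bystander: loose steel forceps lying on the bench, 130 mm long, 10 mm high; origin at the middle, on the bench
Things that resemble listed ones, but are neither listed nor needed, are in the scene too. There is more than one size of the base; the job needs the smaller. There is more than one size of the part that bears rod_mid; the job needs the smaller.

How it is judged (in metres and radians):
On the way:
1. the depth rod's tip is down the socket (at least 22 mm below its mouth) and touches its bottom with more than 0.5 N for 0.1 s (horizontal distance between rod_mid and socket below 0.009 m and z of rod_mid in the frame of socket below 0.038 m and contact force between rod and base above 0.5 N), for 0.1 s.
At the end, for the whole second after the job is handed in: One post at rest in the socket, upright within 0.12 rad, middle within 6 mm of its axis, top level with the pillar within 3 mm; rod at rest in its rack hole, tip 19 mm or more down, within 12 mm and 0.2 rad; other two posts within 12 mm of their start and 0.2 rad of upright (horizontal distance between rod_mid and rod_place below 0.012 m and z of rod_mid in the frame of rod_place below 0.041 m and angle between rod_mid's own z axis and vertical below 0.2 rad and linear speed of rod below 0.01 m/s and ((z of post_short_mid in the frame of base between 0.06 and 0.066 m and horizontal distance between post_short_mid and socket below 0.006 m and angle between post_short_mid's own z axis and vertical below 0.12 rad and linear speed of post_short below 0.01 m/s and distance of each of post_middle_mid, post_long_mid from where it was at the start of the episode below 0.012 m and angle between each of post_middle_mid, post_long_mid's own z axis and vertical below 0.2 rad) or (z of post_middle_mid in the frame of base between 0.0555 and 0.0615 m and horizontal distance between post_middle_mid and socket below 0.006 m and angle between post_middle_mid's own z axis and vertical below 0.12 rad and linear speed of post_middle below 0.01 m/s and distance of each of post_short_mid, post_long_mid from where it was at the start of the episode below 0.012 m and angle between each of post_short_mid, post_long_mid's own z axis and vertical below 0.2 rad) or (z of post_long_mid in the frame of base between 0.051 and 0.057 m and horizontal distance between post_long_mid and socket below 0.006 m and angle between post_long_mid's own z axis and vertical below 0.12 rad and linear speed of post_long below 0.01 m/s and distance of each of post_short_mid, post_middle_mid from where it was at the start of the episode below 0.012 m and angle between each of post_short_mid, post_middle_mid's own z axis and vertical below 0.2 rad))); the robot touches nothing.
It fails at once if a post is let go in the socket while its top is more than 4 mm off level with the pillar's top: a wrong post, or one dropped before it stood on the bottom ((horizontal distance between post_short_mid and socket below 0.009 m and z of post_short_mid in the frame of base below 0.075 m and contact force between the fingers and post_short below 0.02 N and not (z of post_short_mid in the frame of base between 0.059 and 0.067 m)) or (horizontal distance between post_middle_mid and socket below 0.009 m and z of post_middle_mid in the frame of base below 0.0795 m and contact force between the fingers and post_middle below 0.02 N and not (z of post_middle_mid in the frame of base between 0.0545 and 0.0625 m)) or (horizontal distance between post_long_mid and socket below 0.009 m and z of post_long_mid in the frame of base below 0.084 m and contact force between the fingers and post_long below 0.02 N and not (z of post_long_mid in the frame of base between 0.05 and 0.058 m))).
It fails at once if the depth rod or a post is pressed against the base with more than 25 N (contact force between any of rod, post_short, post_middle, post_long and base above 25 N).
It fails at once if the dish, the vial or the forceps is pushed more than 30 mm from its place (distance of any of dish, vial, forceps from where it was at the start of the episode above 0.03 m).
It also fails if it takes over 64 s, if anything falls off the work surface, if the arm or the gripper's body presses on something with over 40 N, if the wrist force passes 120 N, or if a joint passes its speed limit or range.

## Working session

There is one attempt and no reset: what is moved stays moved. The work goes in short steps, Python scripts to look and compute and a shell command to move; the robot and the scene stay as the last step left them, time stands still between calls to the robot, and variables do not carry over. Pictures are saved under pics/ and viewed, and the job is handed in when it is done.

```bash
mkdir -p pics; python3 - <<'E'
from workcell import ctrl, imaging
import cv2
print(ctrl.get_obs())
for n in("scene","top"):
    d=imaging.get_image(n); cv2.imwrite(f"pics/{n}0.png",d["pixels"]); d.pop("pixels"); print(n,d)
E
```

```text
{'t': 0.0, 'qpos': array([-1.14001875e+00,  4.23810597e-01,  1.63066544e+00,  1.60903268e-05,
        1.08860715e+00, -1.90026988e-02]), 'qvel': array([ 4.63026663e-04, -5.99300883e-07, -1.18391534e-03, -7.02897441e-05,
        4.75112761e-04,  9.66002153e-04]), 'joint_torque': array([ 5.63159501e-04, -5.44628906e+01, -2.73664856e+01,  6.43870141e-02,
        2.26135313e-02, -9.95962660e-05]), 'ee_pos': array([ 271.52813887, -562.33224117,  221.9302306 ]), 'orientation': array([-3.06106042e+00, -7.00235402e-01,  4.56528174e-04]), 'ft_force': array([ 0.61107255, -1.01730261, -0.25233022]), 'moment': array([-0.07296589,  0.00647678, -0.01664899]), 'width': 88.1496445134348}
scene {'fov_y': 42.30794632441261, 'cx': 248.80325564393593, 'cy': 188.01817779246346, 'xyz': array([1257.27058908, -742.67120341,  747.99295181]), 'rotation': array([0.94261123, 0.38275202, 0.69076386])}
top {'fov_y': 43.86154986450773, 'cx': 256.43359891725015, 'cy': 193.99818183491792, 'xyz': array([ 434.11506554,  -24.72766169, 1551.90667894]), 'rotation': array([ 0.0880394 , -0.05291589, -1.55305318])}
```

View pics/scene0.png

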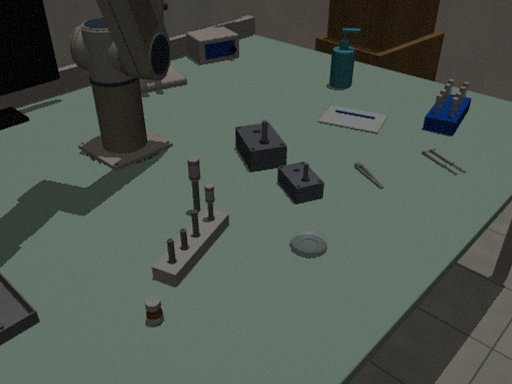

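View pics/top0.png

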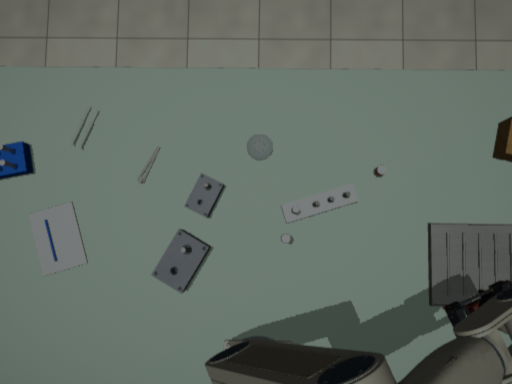

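```bash
cat > h.py <<'E'
import numpy as np, cv2
from scipy.spatial.transform import Rotation as R
from workcell import ctrl, imaging
def shot(n,save=None):
    d=imaging.get_image(n)
    if save: cv2.imwrite(f"pics/{save}.png",d["pixels"])
    return d
def ray(d,u,v):
    f=192/np.tan(np.radians(d["fov_y"])/2)
    c=np.array([(u-d["cx"])/f,-(v-d["cy"])/f,-1.0])
    return np.array(d["xyz"]),R.from_rotvec(d["rotation"]).as_matrix()@c
def onz(d,u,v,z):
    o,r=ray(d,u,v); return o+r*(z-o[2])/r[2]
def proj(d,p):
    f=192/np.tan(np.radians(d["fov_y"])/2)
    c=R.from_rotvec(d["rotation"]).as_matrix().T@(np.array(p,float)-d["xyz"])
    return np.array([d["cx"]+f*c[0]/-c[2], d["cy"]-f*c[1]/-c[2]])
def tri(d1,p1,d2,p2):
    o1,r1=ray(d1,*p1);o2,r2=ray(d2,*p2)
    A=np.stack([r1,-r2],1);s=np.linalg.lstsq(A,o2-o1,rcond=None)[0]
    a=o1+s[0]*r1;b=o2+s[1]*r2
    return (a+b)/2,np.linalg.norm(a-b)
def crop(d,x0,y0,x1,y1,k,name,gamma=0.6):
    c=d["pixels"][y0:y1,x0:x1]; c=(255*(c/255.)**gamma).astype(np.uint8)
    c=cv2.resize(c,None,fx=k,fy=k,interpolation=cv2.INTER_CUBIC); 
    for x in range((x0+9)//10*10,x1,10): cv2.line(c,((x-x0)*k,0),((x-x0)*k,6 if x%50 else 14),(0,255,255),1)
    for y in range((y0+9)//10*10,y1,10): cv2.line(c,(0,(y-y0)*k),(6 if y%50 else 14,(y-y0)*k),(0,255,255),1)
    cv2.imwrite(f"pics/{name}.png",c)
E
python3 - <<'E'
from h import *
s=shot("scene");t=shot("top")
crop(s,150,110,330,280,4,"s1"); crop(t,150,130,390,300,3,"t1")
E
```

```text
(no output)
```

View pics/s1.png

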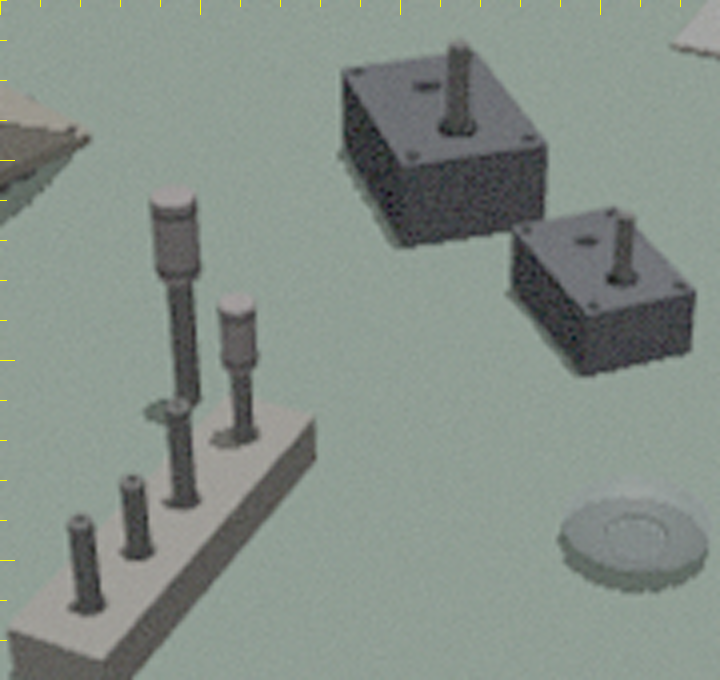

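View pics/t1.png

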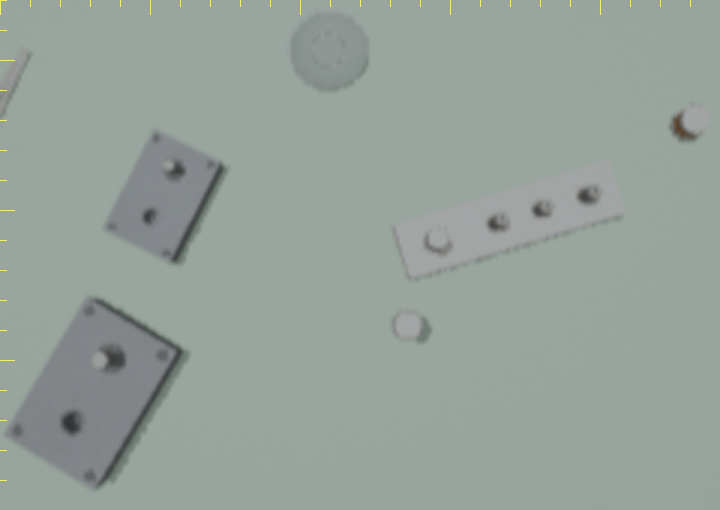

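The small base is at scene (300,180) / top (205,195), and the larger decoy base is at scene (260,145) / top (181,260). The small rod stands in the rack at scene (209,198) / top (296,211). A bigger decoy rod stands free on the bench at scene (195,180) / top (286,239). The rack's posts, from the rod end, look long, short, middle. Next I'll measure them.

```bash
python3 - <<'E'
from h import *
s=shot("scene");t=shot("top")
p=cv2.GaussianBlur(t["pixels"],(3,3),0).astype(int)
for n,(u,v) in dict(bench=(240,230),rack=(308,208),base=(200,190),bigbase=(170,262)).items(): print(n,p[v,u])
gb=p[...,1]-p[...,2]   # green minus red
for name,(x0,y0,x1,y1),z,L in (("rack",(275,180,362,226),35,(240,60)),("base",(180,170,230,222),50,(120,80)),("big",(145,225,215,297),50,None)):
    m=np.zeros(gb.shape,np.uint8); sub=gb[y0:y1,x0:x1]; br=p[y0:y1,x0:x1].max(2)
    m[y0:y1,x0:x1]=((sub<12)&(br>(75 if name!='rack' else 75)))
    m=cv2.morphologyEx(m,cv2.MORPH_CLOSE,np.ones((7,7)))
    cs,_=cv2.findContours(m,cv2.RETR_EXTERNAL,cv2.CHAIN_APPROX_NONE); c=max(cs,key=cv2.contourArea)
    r=cv2.minAreaRect(c); b=cv2.boxPoints(r); P=np.array([onz(t,u,v,z) for u,v in b])
    print(name,r,"\n",P.round(1),"sides",np.linalg.norm(P-np.roll(P,-1,0),axis=1).round(1),"c",P.mean(0).round(1))
    cv2.imwrite(f"pics/m_{name}.png",cv2.resize(m[y0:y1,x0:x1]*255,None,fx=6,fy=6,interpolation=0))
crop(t,275,175,395,260,6,"t2"); crop(t,150,165,240,260,6,"t3")
crop(s,155,150,225,275,5,"s2");crop(s,270,155,330,210,10,"s3")
E
```

```text
bench [115 124 109]
rack [124 124 120]
base [95 91 87]
bigbase [89 86 81]
rack ((319.2326965332031, 202.907470703125), (20.672473907470703, 77.2826156616211), 73.0724868774414) 
 [[ 538.9  -62.8   35. ]
 [ 614.6 -297.3   35. ]
 [ 551.7 -316.3   35. ]
 [ 476.4  -82.7   35. ]] sides [246.4  65.7 245.4  65.7] c [ 545.4 -189.8   35. ]
base ((204.80001831054688, 195.4000244140625), (28.621667861938477, 38.460365295410156), 26.56505012512207) 
 [[526.9 240.7  50. ]
 [637.5 189.2  50. ]
 [597.8 106.6  50. ]
 [487.8 158.4  50. ]] sides [122.   91.7 121.6  91.1] c [562.5 173.8  50. ]
big ((181.1958465576172, 260.7496337890625), (39.29313659667969, 56.934200286865234), 31.32869529724121) 
 [[310.  340.1  50. ]
 [463.5 252.   50. ]
 [401.3 144.2  50. ]
 [249.2 232.7  50. ]] sides [177.  124.4 176.  123.4] c [356.  242.3  50. ]
```

View pics/t2.png

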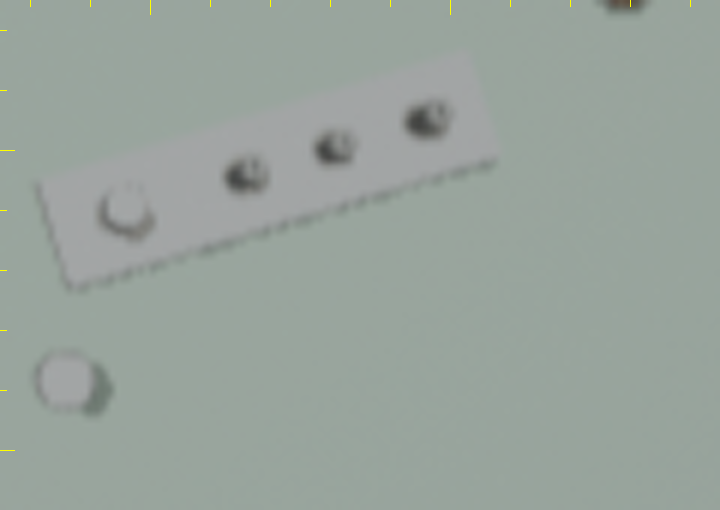

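View pics/t3.png

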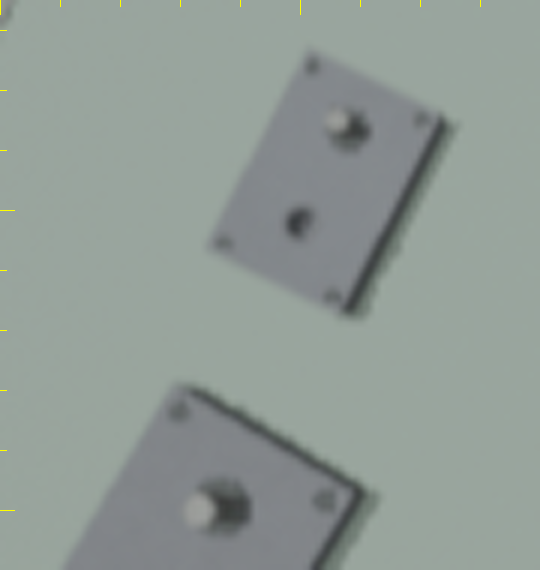

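View pics/s2.png

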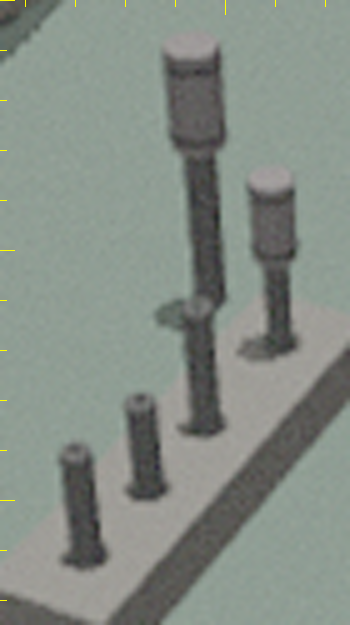

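View pics/s3.png

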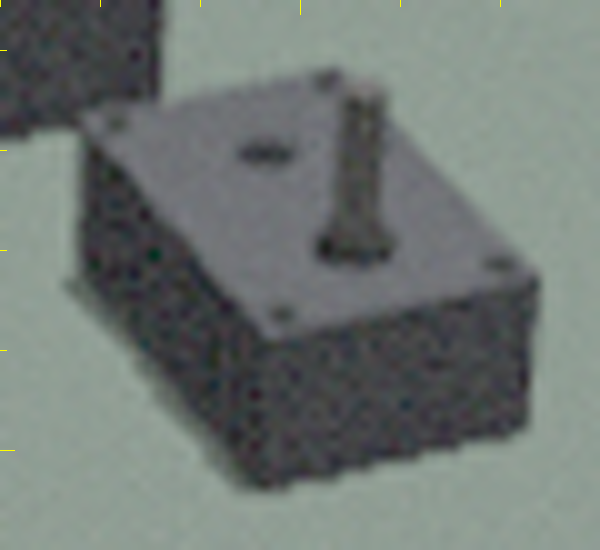

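```bash
cat >> h.py <<'E'
def blob(d,u,v,r=4,dark=True,rv=None):
    """intensity-weighted centroid of a dark/bright spot near u,v"""
    rv=rv or r
    g=cv2.cvtColor(d["pixels"],cv2.COLOR_BGR2GRAY).astype(float); u,v=int(round(u)),int(round(v))
    w=g[v-rv:v+rv+1,u-r:u+r+1]; w=(np.percentile(w,80)-w) if dark else (w-np.percentile(w,20))
    w=np.clip(w-0.3*w.max(),0,None); yy,xx=np.mgrid[-rv:rv+1,-r:r+1]
    return u+(w*xx).sum()/w.sum(), v+(w*yy).sum()/w.sum()
E
python3 - <<'E'
from h import *
s=shot("scene");t=shot("top")
T=[(202,175.5),(220,184.5),(187,205),(205,214)]
S=[(302.5,162.5),(281.3,167),(298,186),(319.5,181)]
bt=[blob(t,*q,2) for q in T]; bs=[blob(s,*q,2) for q in S]
Pt=np.array([onz(t,*q,50) for q in bt]);Ps=np.array([onz(s,*q,50) for q in bs])
for n,P in(("top",Pt),("scene",Ps)):
    print(n,P.round(1).tolist(),"c",P.mean(0).round(1))
st=blob(t,199.8,201.5,4); ss=blob(s,296.5,165,4,rv=2)
print("socket",st,onz(t,*st,50).round(1),ss,onz(s,*ss,50).round(1),"tri",tri(t,st,s,ss))
pt=(206.2,184.8);ps=(306.2,163.6)
print("pillar",onz(t,*pt,100).round(1),onz(s,*ps,100).round(1),tri(t,pt,s,ps))
for n,a,b in (("rod",(295.6,209.8),(208.8,185.3)),("p1",None,(194.5,210.5)),("p2",None,(182.5,229.5)),("p3",None,(169.5,239.5)),("decoy",(285.7,238),(192.8,158.5))):
    print(n, tri(t,a,s,b) if a else [onz(s,*b,z).round(1).tolist() for z in (84,93,102)])
E
```

```text
top [[625.1, 185.7, 50.0], [596.4, 124.4, 50.0], [530.8, 229.6, 50.0], [501.3, 168.3, 50.0]] c [563.4 177.   50. ]
scene [[535.0, 229.0, 50.0], [502.0, 174.8, 50.0], [603.7, 125.6, 50.0], [630.5, 183.9, 50.0]] c [567.8 178.3  50. ]
socket (np.float64(199.1900212314225), np.float64(201.61146496815286)) [542.3 191.   50. ] (np.float64(296.3213545266068), np.float64(164.9191430545957)) [529.6 209.6  50. ] tri (array([542.48474175, 190.19445372,  63.24010286]), np.float64(3.1240216148987785))
pillar [590.8 163.7 100. ] [596.2 164.1 100. ] (array([592.60615368, 165.46153403,  97.65398101]), np.float64(4.231702541404143))
rod (array([ 518.2833999 , -107.78888483,  126.83668966]), np.float64(4.448829903291668))
p1 [[524.0, -157.6, 84.0], [533.9, -165.5, 93.0], [543.9, -173.4, 102.0]]
p2 [[558.5, -222.6, 84.0], [568.0, -229.6, 93.0], [577.5, -236.7, 102.0]]
p3 [[564.9, -263.8, 84.0], [574.3, -270.3, 93.0], [583.7, -276.8, 102.0]]
decoy (array([433.24897146, -78.94940612, 153.49017115]), np.float64(2.443439012261364))
```

```bash
python3 - <<'E'
from h import *
s=shot("scene");t=shot("top")
o=ctrl.get_obs();M=R.from_rotvec(o["orientation"]).as_matrix();print(o["t"],"tool y",M[:,1].round(3),"deg",np.degrees(np.arctan2(M[1,1],M[0,1])))
ss=blob(s,296.6,170.3,4,rv=2);print("socket scene",ss,onz(s,*ss,50).round(1))
print("rod top",onz(t,295.6,209.8,130).round(1),onz(s,208.8,185.3,130).round(1))
# post shadows/holes: scene post tops with z by length guess, top view tops
for a in ((316.6,203.4),(331.3,198.7),(347.2,193.6)): print("post top-view",onz(t,*a,93).round(1))
# rack top corners top-view; scene corners
for q in ((281.2,205),(353.2,183.3),(358.3,201),(286.5,223)): print("rack cor",onz(t,*q,35).round(1))
e=np.array([.907,-.4205,0])
for nm,d in(("t",t),("s",s)): print(nm,"proj rack rod pt",proj(d,[518,-108,130]))
print("pillar expected px top,scene", )
f=shot("scene");print(proj(s,o["ee_pos"]),proj(t,o["ee_pos"]))
E
```

```text
0.5 tool y [ 0.435 -0.901 -0.   ] deg -64.22770841418709
socket scene (np.float64(296.3059399257509), np.float64(169.86550793115086)) [546.4 188.7  50. ]
rod top [ 516.6 -109.3  130. ] [ 523.5 -109.4  130. ]
post top-view [ 539.4 -175.4   93. ]
post top-view [ 554.6 -220.2   93. ]
post top-view [ 571.  -268.6   93. ]
rack cor [536.7 -69.   35. ]
rack cor [ 609.7 -297.3   35. ]
rack cor [ 553.4 -313.4   35. ]
rack cor [479.8 -86.5  35. ]
t proj rack rod pt [295.17477277 209.33732595]
s proj rack rod pt [207.61892711 184.1915193 ]
pillar expected px top,scene
[-52.88316849 189.87900489] [463.77924036 300.53320099]
```

```bash
python3 -m pendant '[{"dp":[0.248,0.453,0.0],"turn":[0,0,-0.138],"claw":0.05},{"dp":[0.248,0.453,0.0],"turn":[0,0,-0.138],"claw":0.05},{"dp":[0.248,0.453,0.0],"turn":[0,0,-0.138],"claw":0.05},{"dp":[0.248,0.453,0.0],"turn":[0,0,-0.138],"claw":0.05},{"dp":[0.248,0.453,0.0],"turn":[0,0,-0.138],"claw":0.05},{"dp":[0.248,0.453,0.0],"turn":[0,0,-0.138],"claw":0.05},{"dp":[0.248,0.453,0.0],"turn":[0,0,-0.138],"claw":0.05},{"dp":[0.248,0.453,0.0],"turn":[0,0,-0.138],"claw":0.05}]'
```

```text
t: 1.35
ee_pos: [464.6, -210.1, 223.0]
orientation: [3.103, 0.487, 0.001]
ft_force: [0.7, -0.9, -0.5]
width: 50.2
```

```bash
python3 -m pendant '[{"dp":[0.055,0.100,0.0],"turn":[0,0,0],"claw":0.05},{"dp":[0.055,0.100,0.0],"turn":[0,0,0],"claw":0.05},{"dp":[0.055,0.100,0.0],"turn":[0,0,0],"claw":0.05},{"dp":[0.055,0.100,0.0],"turn":[0,0,0],"claw":0.05}]'; python3 - <<'E'
from h import *
o=ctrl.get_obs();print(o["ee_pos"],o["t"]);s=shot("scene");t=shot("top")
print(proj(s,o["ee_pos"]),proj(t,o["ee_pos"]))
crop(s,140,100,260,220,5,"s4");crop(t,255,165,345,265,6,"t4")
E
```

```text
t: 1.75
ee_pos: [519.6, -110.5, 222.7]
orientation: [3.102, 0.493, 0.0]
ft_force: [-0.4, 0.8, 0.4]
width: 50.1
[ 519.59679127 -110.46960465  222.72278289] 1.75
[205.10345779 149.54094657] [298.0392088  206.85114112]
```

View pics/s4.png

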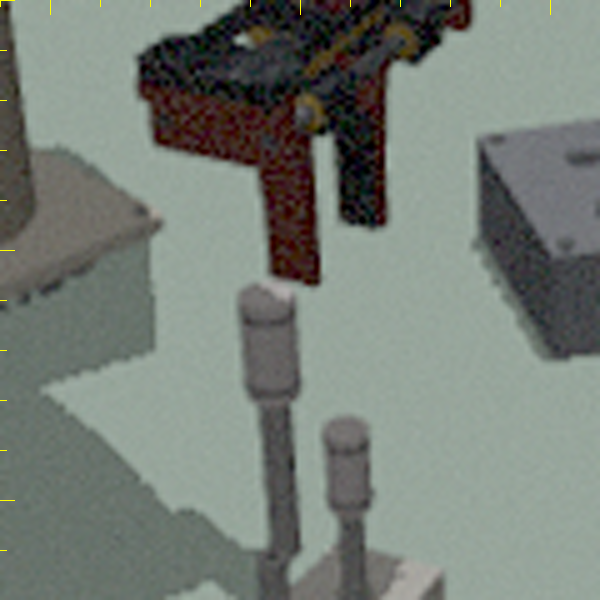

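View pics/t4.png

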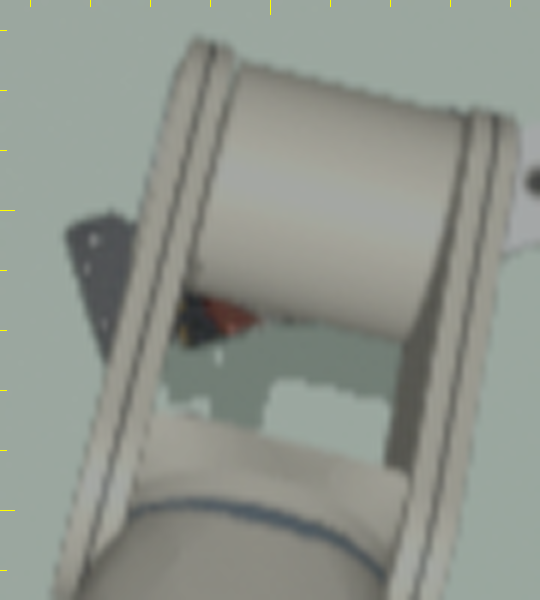

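```bash
python3 - <<'E'
from h import *
s=shot("scene");o=ctrl.get_obs();p=o["ee_pos"];M=R.from_rotvec(o["orientation"]).as_matrix()
for j in (-38.5,-25,25,38.5):
  for a in(-10,10): print(j,a,(proj(s,p+M@[a,j,0])).round(1))
print("J",[(proj(s,p+d)-proj(s,p)).round(2).tolist() for d in np.eye(3)*10])
E
```

```text
-38.5 -10 [208.4 141.6]
-38.5 10 [216.2 143.3]
-25 -10 [205.5 144.1]
-25 10 [213.2 145.9]
25 -10 [194.  153.9]
25 10 [202.  155.8]
38.5 -10 [190.8 156.6]
38.5 10 [198.8 158.6]
J [[3.06, 1.48], [3.35, -1.59], [-0.26, -4.01]]
```

```bash
python3 -m pendant '[{"dp":[0,0,-0.04],"turn":[0,0,0],"claw":0.05},{"dp":[0,0,-0.08],"turn":[0,0,0],"claw":0.05},{"dp":[0,0,-0.115],"turn":[0,0,0],"claw":0.05},{"dp":[0,0,-0.131],"turn":[0,0,0],"claw":0.05},{"dp":[0,0,-0.131],"turn":[0,0,0],"claw":0.05}]'; python3 - <<'E'
from h import *
o=ctrl.get_obs();print(o["ee_pos"],o["t"]);s=shot("scene")
crop(s,150,140,260,240,6,"s5")
E
```

```text
t: 2.4
ee_pos: [516.3, -113.3, 89.4]
orientation: [-3.102, -0.484, 0.008]
ft_force: [-0.3, 0.1, 0.4]
width: 50.3
[ 516.25985542 -113.26547436   89.40824498] 2.4
```

View pics/s5.png

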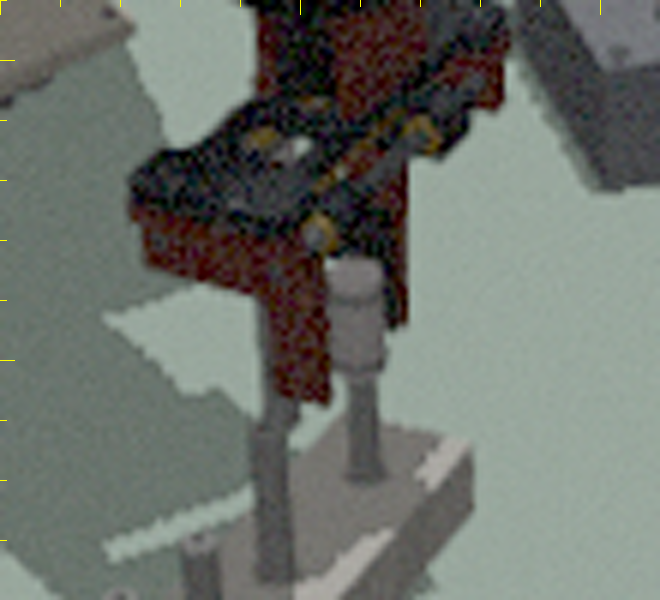

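```bash
python3 -m pendant '[{"dp":[0,0,0],"turn":[0,0,0],"claw":0.05},{"dp":[0,0,0],"turn":[0,0,0],"claw":0.05}]'; python3 - <<'E'
from h import *
s=shot("scene");o=ctrl.get_obs();p=o["ee_pos"];M=R.from_rotvec(o["orientation"]).as_matrix();print(p)
for j in (-38.5,-25,25,38.5):
  for a in(-10,10): print(j,a,(proj(s,p+M@[a,j,0])).round(1))
for z in (85,130): print(z,proj(s,[p[0],p[1],z]))
crop(s,180,170,230,225,10,"s6")
E
```

```text
t: 2.65
ee_pos: [519.7, -112.7, 93.1]
orientation: [3.103, 0.486, 0.004]
ft_force: [-0.1, -0.7, 0.6]
width: 49.8
[ 519.65702468 -112.51734771   93.04995801]
-38.5 -10 [211.8 189.4]
-38.5 10 [219.1 191.3]
-25 -10 [209.  192.2]
-25 10 [216.4 194.1]
25 -10 [198.4 202.9]
25 10 [205.9 205. ]
38.5 -10 [195.4 205.9]
38.5 10 [203.  208.1]
85 [207.67204732 201.28185391]
130 [206.66070057 185.22533308]
```

View pics/s6.png

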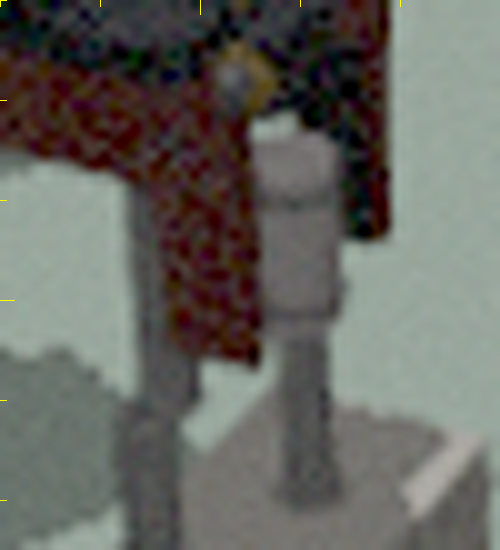

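```bash
python3 -m pendant '[{"dp":[0.001,0.002,0],"turn":[0,0,0],"claw":0.05},{"dp":[0.001,0.002,0],"turn":[0,0,0],"claw":0.01},{"dp":[0.001,0.002,0],"turn":[0,0,0],"claw":0.01},{"dp":[0.001,0.002,0],"turn":[0,0,0],"claw":0.01},{"dp":[0.001,0.002,0],"turn":[0,0,0],"claw":0.01},{"dp":[0.001,0.002,0],"turn":[0,0,0],"claw":0.01}]'; python3 - <<'E'
from h import *
s=shot("scene");o=ctrl.get_obs();print(o)
crop(s,180,170,230,225,10,"s7")
E
```

```text
t: 3.3
ee_pos: [519.9, -109.9, 91.7]
orientation: [3.103, 0.488, 0.0]
ft_force: [0.3, 0.7, 0.8]
width: 21.5
{'t': 3.35, 'qpos': array([-2.30802965e-01,  4.82038657e-01,  1.91846515e+00,  2.00150765e-05,
        7.41168897e-01,  1.02815052e+00]), 'qvel': array([-0.00015807,  0.00252915,  0.00035405,  0.00259298,  0.00078349,
       -0.00021745]), 'joint_torque': array([ 7.20414755e-03, -4.91946065e+01, -1.87621522e+01,  3.01380968e-02,
       -6.22278987e-02,  1.60718600e-04]), 'ee_pos': array([ 519.83571793, -109.92801393,   91.64491766]), 'orientation': array([-3.10344297e+00, -4.87829666e-01,  1.08453628e-04]), 'ft_force': array([-0.00370238, -0.11800526,  0.29695831]), 'moment': array([ 0.01003666, -0.00886315, -0.00660857]), 'width': 21.533982120554583}
```

View pics/s7.png

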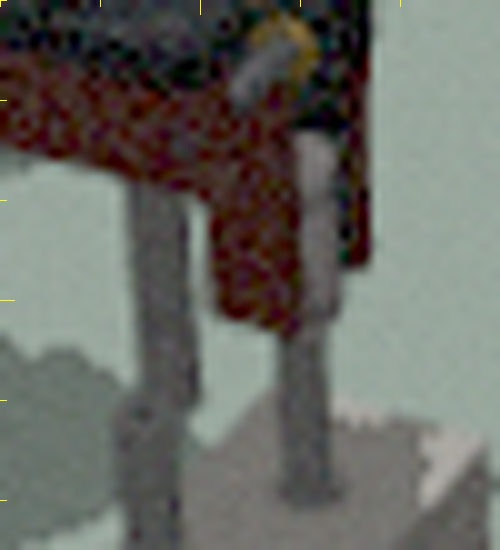

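```bash
python3 -m pendant '[{"dp":[0,0,0.04],"turn":[0,0,0],"claw":0.01},{"dp":[0,0,0.085],"turn":[0,0,0],"claw":0.01},{"dp":[0,0.03,0.12],"turn":[0,0,0],"claw":0.01},{"dp":[0.005,0.08,0.12],"turn":[0,0,0],"claw":0.01},{"dp":[0.01,0.13,0.12],"turn":[0,0,0],"claw":0.01},{"dp":[0.015,0.18,0.12],"turn":[0,0,0],"claw":0.01},{"dp":[0.02,0.23,0.12],"turn":[0,0,0],"claw":0.01},{"dp":[0.0225,0.275,0.12],"turn":[0,0,0],"claw":0.01}]'
python3 -m pendant '[{"dp":[0,0.022,0.0],"turn":[0,0,0],"claw":0.01},{"dp":[0,0.022,-0.03],"turn":[0,0,0],"claw":0.01},{"dp":[0,0.022,-0.055],"turn":[0,0,0],"claw":0.01},{"dp":[0,0.022,-0.06],"turn":[0,0,0],"claw":0.01},{"dp":[0,0.022,-0.06],"turn":[0,0,0],"claw":0.01},{"dp":[0,0.022,-0.06],"turn":[0,0,0],"claw":0.01},{"dp":[0,0.022,-0.06],"turn":[0,0,0],"claw":0.01}]'; python3 - <<'E'
from h import *
s=shot("scene");t=shot("top");o=ctrl.get_obs();p=o["ee_pos"];print(o["t"],p,o["ft_force"])
for z in (51,60,70): print(z,proj(s,[p[0],p[1],z]))
crop(s,265,110,335,210,7,"s8");crop(t,150,140,260,260,5,"t8")
E
```

```text
t: 4.15
ee_pos: [542.2, 167.3, 211.6]
orientation: [-3.103, -0.488, -0.0]
ft_force: [0.9, 0.5, -0.8]
width: 21.7
t: 4.85
ee_pos: [543.3, 187.1, 153.0]
orientation: [-3.103, -0.487, -0.003]
ft_force: [1.0, -0.8, -0.7]
width: 21.6
4.95 [543.08031282 187.04152062 152.83900468] [-0.71166426  0.20056952 -0.58404202]
51 [294.99241772 169.35954961]
60 [295.13743931 166.52195444]
70 [295.29981225 163.34485049]
```

View pics/s8.png

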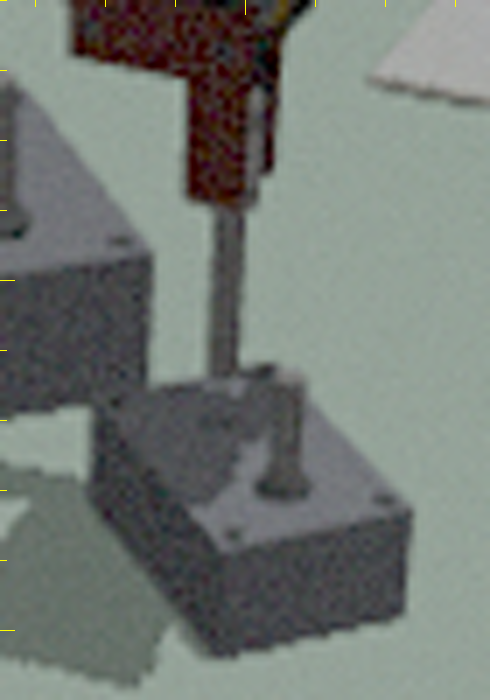

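View pics/t8.png

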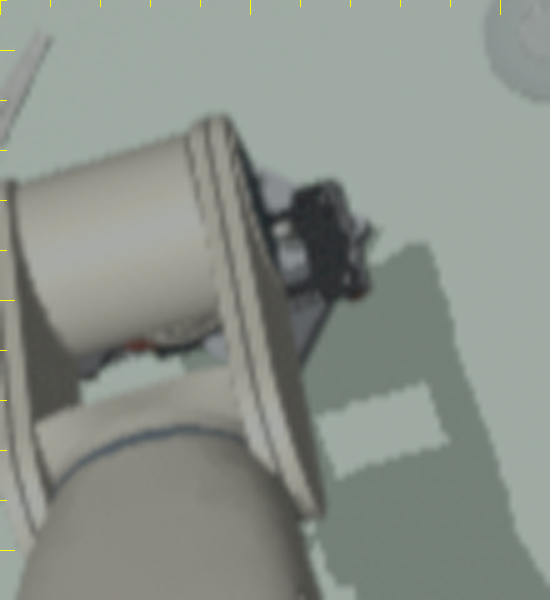

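```bash
python3 -m pendant '[{"dp":[0,0,-0.010],"turn":[0,0,0],"claw":0.01},{"dp":[0,0,-0.016],"turn":[0,0,0],"claw":0.01},{"dp":[0,0,-0.018],"turn":[0,0,0],"claw":0.01}]'
python3 -m pendant '[{"dp":[0,0,-0.002],"turn":[0,0,0],"claw":0.01},{"dp":[0,0,-0.004],"turn":[0,0,0],"claw":0.01},{"dp":[0,0,-0.005],"turn":[0,0,0],"claw":0.01}]'
python3 - <<'E'
from h import *
s=shot("scene");o=ctrl.get_obs();p=o["ee_pos"];print(o["t"],p,o["ft_force"],o["moment"])
crop(s,265,110,335,210,7,"s9")
E
```

```text
t: 5.25
ee_pos: [541.7, 186.8, 132.6]
orientation: [3.103, 0.488, -0.003]
ft_force: [0.2, -0.6, -0.3]
width: 21.6
t: 5.55
ee_pos: [542.4, 187.4, 128.7]
orientation: [-3.103, -0.487, -0.0]
ft_force: [-1.0, 1.9, -0.1]
width: 21.3
5.6 [542.34622842 187.40960832 128.53341686] [-0.06628155  2.37806042 -0.90329091] [0.64578945 0.13160068 0.01476773]
```

View pics/s9.png

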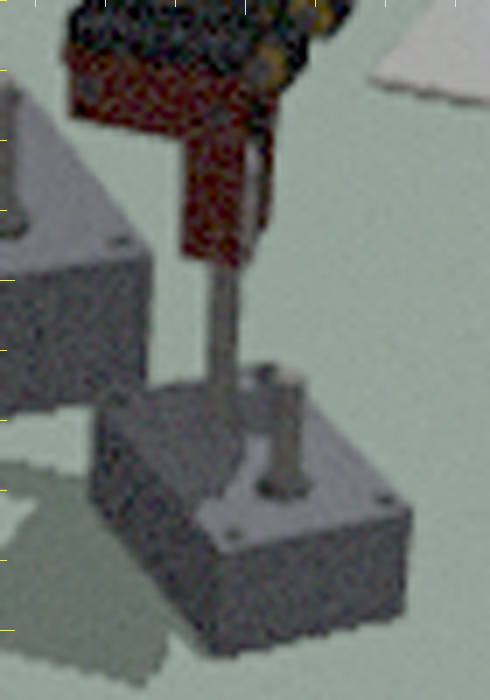

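```bash
python3 -m pendant '[{"dp":[0,0.0015,0],"turn":[0,0,0],"claw":0.01},{"dp":[0,0.0015,0],"turn":[0,0,0],"claw":0.01}]'; python3 -m pendant '[{"dp":[0,0,-0.002],"turn":[0,0,0],"claw":0.01},{"dp":[0,0,-0.004],"turn":[0,0,0],"claw":0.01},{"dp":[0,0,-0.004],"turn":[0,0,0],"claw":0.01}]'; python3 -c "
from h import *
for i in range(3): shot('scene');o=ctrl.get_obs();print(o['ee_pos'].round(1),o['ft_force'].round(2),o['moment'].round(3))"
```

```text
t: 5.8
ee_pos: [542.4, 188.5, 128.6]
orientation: [3.103, 0.488, 0.0]
ft_force: [-0.4, -0.1, -1.8]
width: 21.0
t: 6.1
ee_pos: [542.1, 188.4, 124.3]
orientation: [3.103, 0.488, -0.001]
ft_force: [0.4, 0.4, -1.1]
width: 21.4
[542.2 188.5 124.4] [ 0.72  0.2  -0.34] [0.033 0.04  0.048]
[542.3 188.5 124.5] [ 0.25  0.62 -1.01] [0.012 0.009 0.042]
[542.3 188.5 124.6] [ 0.42 -0.69  0.39] [ 0.078 -0.007  0.01 ]
```

```bash
python3 -m pendant '[{"dp":[0,0,-0.003],"turn":[0,0,0],"claw":0.01},{"dp":[0,0,-0.006],"turn":[0,0,0],"claw":0.01},{"dp":[0,0,-0.009],"turn":[0,0,0],"claw":0.01},{"dp":[0,0,-0.012],"turn":[0,0,0],"claw":0.01}]'; python3 -c "
from h import *
for i in range(3): shot('scene');o=ctrl.get_obs();print(o['ee_pos'].round(1),o['ft_force'].round(2),o['moment'].round(3))"
```

```text
t: 6.65
ee_pos: [542.3, 188.5, 112.3]
orientation: [3.103, 0.488, -0.0]
ft_force: [0.3, -0.7, -1.8]
width: 21.8
[542.  188.4 111.8] [-0.66 -0.66 -2.  ] [ 0.005 -0.015 -0.017]
[542.  188.4 112.1] [-0.05  0.22 -1.12] [0.028 0.039 0.023]
[542.2 188.5 112.4] [ 0.49  0.12 -1.12] [0.025 0.046 0.026]
```

```bash
python3 -m pendant '[{"dp":[0,0,-0.001],"turn":[0,0,0],"claw":0.01},{"dp":[0,0,-0.002],"turn":[0,0,0],"claw":0.01},{"dp":[0,0,-0.003],"turn":[0,0,0],"claw":0.01}]'; python3 -c "
from h import *
for i in range(3): shot('scene');o=ctrl.get_obs();print(o['ee_pos'].round(1),o['ft_force'].round(2),o['moment'].round(3))"
```

```text
t: 7.1
ee_pos: [542.4, 188.6, 109.7]
orientation: [-3.103, -0.488, -0.0]
ft_force: [1.0, -0.5, -1.3]
width: 21.7
[542.3 188.5 109.5] [ 0.14 -0.38 -0.68] [ 0.008  0.02  -0.002]
[542.3 188.5 109.6] [ 0.12 -0.32 -1.01] [ 0.064 -0.015  0.017]
[542.3 188.5 109.6] [-0.1  -0.26 -1.02] [-0.013  0.039  0.018]
```

```bash
python3 -m pendant '[{"dp":[0,0,-0.001],"turn":[0,0,0],"claw":0.01},{"dp":[0,0,-0.002],"turn":[0,0,0],"claw":0.01},{"dp":[0,0,-0.002],"turn":[0,0,0],"claw":0.01}]'; python3 -c "
from h import *
for i in range(2): shot('scene');o=ctrl.get_obs();print(o['ee_pos'].round(1),o['ft_force'].round(2),o['moment'].round(3))"
```

```text
t: 7.55
ee_pos: [542.2, 188.5, 107.5]
orientation: [3.103, 0.488, -0.0]
ft_force: [0.7, -0.4, -0.4]
width: 21.4
[542.3 188.5 107.6] [ 0.17  0.23 -1.39] [ 0.071 -0.058  0.032]
[542.3 188.5 107.6] [-0.44 -0.61 -1.45] [-0.031 -0.028 -0.007]
```

```bash
python3 -m pendant '[{"dp":[0,0,-0.001],"turn":[0,0,0],"claw":0.01},{"dp":[0,0,-0.002],"turn":[0,0,0],"claw":0.01},{"dp":[0,0,-0.002],"turn":[0,0,0],"claw":0.01}]'; python3 -c "
from h import *
for i in range(2): shot('scene');o=ctrl.get_obs();print(o['ee_pos'].round(1),o['ft_force'].round(2),o['moment'].round(3))"
```

```text
t: 7.95
ee_pos: [542.2, 188.5, 105.5]
orientation: [3.103, 0.488, -0.0]
ft_force: [0.3, 0.3, -0.5]
width: 21.5
[542.3 188.5 105.6] [-0.04  1.01  0.58] [-0.029 -0.027  0.015]
[542.3 188.6 105.6] [-0.22 -0.09 -1.08] [-0.028  0.031  0.006]
```

```bash
python3 -m pendant '[{"dp":[0,0,-0.0015],"turn":[0,0,0],"claw":0.01},{"dp":[0,0,-0.003],"turn":[0,0,0],"claw":0.01},{"dp":[0,0,-0.004],"turn":[0,0,0],"claw":0.01},{"dp":[0,0,-0.005],"turn":[0,0,0],"claw":0.01}]'; python3 -c "
from h import *
for i in range(2): shot('scene');o=ctrl.get_obs();print(o['ee_pos'].round(1),o['ft_force'].round(2),o['moment'].round(3))"
```

```text
t: 8.45
ee_pos: [542.3, 188.5, 100.5]
orientation: [3.103, 0.488, -0.0]
ft_force: [0.3, -0.7, -1.0]
width: 21.6
[542.2 188.5 100.4] [ 0.2   0.41 -1.47] [-0.002 -0.032  0.007]
[542.2 188.5 100.5] [ 0.93 -0.52 -0.65] [ 0.008 -0.016 -0.057]
```

```bash
python3 -m pendant '[{"dp":[0,0,-0.001],"turn":[0,0,0],"claw":0.01},{"dp":[0,0,-0.0015],"turn":[0,0,0],"claw":0.01}]'; python3 -c "
from h import *
for i in range(2): shot('scene');o=ctrl.get_obs();print(o['ee_pos'].round(1),o['ft_force'].round(2),o['moment'].round(3))"
```

```text
t: 8.75
ee_pos: [542.3, 188.5, 99.1]
orientation: [3.103, 0.488, -0.0]
ft_force: [-0.4, -0.5, -0.3]
width: 21.7
[542.3 188.5  99.1] [ 0.34  0.64 -1.03] [ 0.035  0.006 -0.026]
[542.3 188.5  99.1] [-0.54 -0.61 -0.62] [-0.022 -0.007  0.029]
```

```bash
python3 -m pendant '[{"dp":[0,0,-0.0005],"turn":[0,0,0],"claw":0.01},{"dp":[0,0,-0.001],"turn":[0,0,0],"claw":0.01}]'; python3 -c "
from h import *
for i in range(2): shot('scene');o=ctrl.get_obs();print(o['ee_pos'].round(1),o['ft_force'].round(2),o['moment'].round(3))"
```

```text
t: 9.05
ee_pos: [542.6, 188.7, 98.6]
orientation: [-3.103, -0.488, -0.001]
ft_force: [-2.3, -1.4, 6.5]
width: 21.4
[542.6 188.7  98.6] [-0.75 -0.06  3.84] [-0.065  0.32  -0.004]
[542.6 188.6  98.6] [-1.18 -0.01  3.89] [-0.116  0.251  0.027]
```

Contact came at TCP z 98.6. With the rod held 81.7 mm above its tip, the tip is at z ≈ 17, so the depth is 33 mm and the middle post (83 mm) is the match. Now I'll return the rod.

```bash
python3 -m pendant '[{"dp":[0,0,0],"turn":[0,0,0],"claw":0.01},{"dp":[0,0,0],"turn":[0,0,0],"claw":0.01},{"dp":[0,0,0.02],"turn":[0,0,0],"claw":0.01},{"dp":[0,0,0.05],"turn":[0,0,0],"claw":0.01},{"dp":[0,0,0.09],"turn":[0,0,0],"claw":0.01},{"dp":[0,-0.03,0.11],"turn":[0,0,0],"claw":0.01},{"dp":[0,-0.08,0.11],"turn":[0,0,0],"claw":0.01},{"dp":[-0.01,-0.13,0.11],"turn":[0,0,0],"claw":0.01}]'
python3 -m pendant '[{"dp":[-0.004,-0.05,0],"turn":[0,0,0],"claw":0.01},{"dp":[-0.008,-0.1,0],"turn":[0,0,0],"claw":0.01},{"dp":[-0.012,-0.15,0],"turn":[0,0,0],"claw":0.01},{"dp":[-0.012,-0.168,0],"turn":[0,0,0],"claw":0.01},{"dp":[-0.012,-0.168,-0.04],"turn":[0,0,0],"claw":0.01},{"dp":[-0.012,-0.168,-0.06],"turn":[0,0,0],"claw":0.01},{"dp":[-0.012,-0.168,-0.06],"turn":[0,0,0],"claw":0.01},{"dp":[-0.012,-0.168,-0.06],"turn":[0,0,0],"claw":0.01}]'
```

```text
t: 9.95
ee_pos: [533.6, 58.6, 209.1]
orientation: [3.103, 0.491, 0.005]
ft_force: [-0.4, 0.5, -0.4]
width: 21.4
t: 10.75
ee_pos: [520.5, -108.4, 148.2]
orientation: [-3.103, -0.488, 0.001]
ft_force: [-0.1, 0.1, -0.2]
width: 21.6
```

```bash
python3 -m pendant '[{"dp":[-0.0005,-0.0015,0],"turn":[0,0,0],"claw":0.01},{"dp":[-0.0005,-0.0015,-0.012],"turn":[0,0,0],"claw":0.01},{"dp":[-0.0005,-0.0015,-0.024],"turn":[0,0,0],"claw":0.01},{"dp":[-0.0005,-0.0015,-0.030],"turn":[0,0,0],"claw":0.01},{"dp":[-0.0005,-0.0015,-0.034],"turn":[0,0,0],"claw":0.01},{"dp":[-0.0005,-0.0015,-0.038],"turn":[0,0,0],"claw":0.01}]'; python3 - <<'E'
from h import *
s=shot("scene");o=ctrl.get_obs();p=o["ee_pos"];print(o["t"],p,o["ft_force"],o["moment"])
crop(s,180,160,240,230,8,"s10")
E
```

```text
t: 11.35
ee_pos: [520.0, -109.9, 109.7]
orientation: [-3.103, -0.488, 0.001]
ft_force: [-0.7, 0.6, -1.3]
width: 21.7
11.4 [ 519.69695343 -109.87497656  109.22658598] [-0.34163251  0.60668859 -2.54720707] [ 0.00081229  0.00892545 -0.03485813]
```

View pics/s10.png

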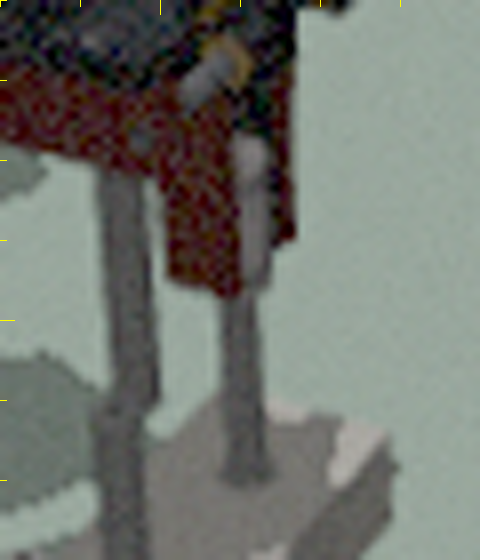

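The rod is in its hole, about 7 mm down. I'll keep lowering it, then let go.

```bash
python3 -m pendant '[{"dp":[0,0,-0.004],"turn":[0,0,0],"claw":0.01},{"dp":[0,0,-0.008],"turn":[0,0,0],"claw":0.01},{"dp":[0,0,-0.012],"turn":[0,0,0],"claw":0.01},{"dp":[0,0,-0.015],"turn":[0,0,0],"claw":0.01},{"dp":[0,0,-0.0165],"turn":[0,0,0],"claw":0.01},{"dp":[0,0,-0.0165],"turn":[0,0,0],"claw":0.01}]'
```

```text
t: 12.0
ee_pos: [519.9, -110.0, 93.4]
orientation: [-3.103, -0.488, 0.001]
ft_force: [0.2, 0.5, -0.3]
width: 21.8
```

```bash
python3 -m pendant '[{"dp":[0,0,-0.0005],"turn":[0,0,0],"claw":0.01},{"dp":[0,0,-0.001],"turn":[0,0,0],"claw":0.01},{"dp":[0,0,-0.001],"turn":[0,0,0],"claw":0.01}]'
```

```text
t: 12.3
ee_pos: [520.1, -110.0, 92.7]
orientation: [3.103, 0.488, 0.0]
ft_force: [-0.0, -0.2, -0.3]
width: 21.5
```

```bash
python3 -m pendant '[{"dp":[0,0,-0.0005],"turn":[0,0,0],"claw":0.01},{"dp":[0,0,-0.001],"turn":[0,0,0],"claw":0.01},{"dp":[0,0,-0.001],"turn":[0,0,0],"claw":0.01}]'
```

```text
t: 12.6
ee_pos: [520.1, -110.0, 91.7]
orientation: [3.103, 0.488, 0.0]
ft_force: [-0.3, 0.2, -0.6]
width: 21.6
```

```bash
python3 -m pendant '[{"dp":[0,0,0],"turn":[0,0,0],"claw":0.045},{"dp":[0,0,0],"turn":[0,0,0],"claw":0.045},{"dp":[0,0,0],"turn":[0,0,0],"claw":0.045},{"dp":[0,0,0.03],"turn":[0,0,0],"claw":0.045},{"dp":[0,0,0.07],"turn":[0,0,0],"claw":0.045},{"dp":[0.0,0,0.10],"turn":[0,0,0],"claw":0.045},{"dp":[0.015,-0.045,0.10],"turn":[0,0,0],"claw":0.045},{"dp":[0.03,-0.09,0.10],"turn":[0,0,0],"claw":0.04}]'
python3 -m pendant '[{"dp":[0.015,-0.045,0],"turn":[0,0,0],"claw":0.04},{"dp":[0.0225,-0.071,0],"turn":[0,0,0],"claw":0.04},{"dp":[0.0225,-0.071,-0.03],"turn":[0,0,0],"claw":0.04},{"dp":[0.0225,-0.071,-0.06],"turn":[0,0,0],"claw":0.04},{"dp":[0.0225,-0.071,-0.07],"turn":[0,0,0],"claw":0.04},{"dp":[0.0225,-0.071,-0.07],"turn":[0,0,0],"claw":0.04},{"dp":[0.0225,-0.071,-0.07],"turn":[0,0,0],"claw":0.04}]'
python3 - <<'E'
from h import *
s=shot("scene");o=ctrl.get_obs();p=o["ee_pos"];print(o["t"],p,o["ft_force"],o["width"])
print(proj(s,p),proj(s,[p[0],p[1],93]))
crop(s,140,150,230,280,5,"s11")
E
```

```text
t: 13.4
ee_pos: [551.2, -200.4, 193.6]
orientation: [3.101, 0.492, 0.004]
ft_force: [0.9, 0.2, -0.5]
width: 41.3
t: 14.1
ee_pos: [573.1, -271.0, 122.6]
orientation: [3.103, 0.488, 0.001]
ft_force: [-0.8, -0.5, -0.8]
width: 39.7
14.15 [ 573.4964496  -271.16010748  123.12380282] [0.03675153 0.02684724 1.13322856] 39.92776312349024
[167.56742617 228.08501524] [168.94749928 239.51960379]
```

View pics/s11.png

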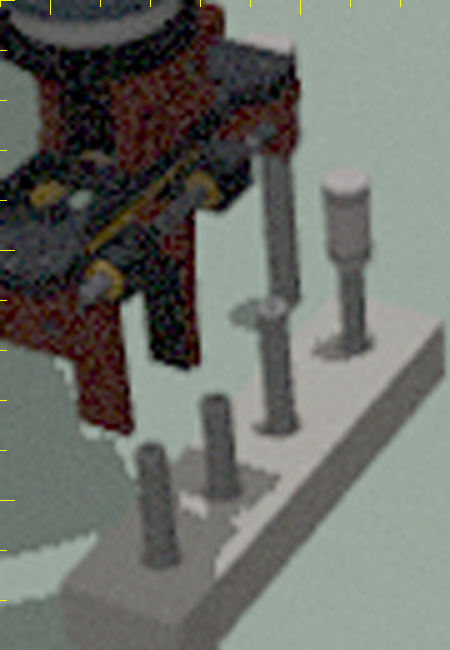

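```bash
python3 -m pendant '[{"dp":[0,0,-0.03],"turn":[0,0,0],"claw":0.04},{"dp":[0,0,-0.05],"turn":[0,0,0],"claw":0.04},{"dp":[0,0,-0.063],"turn":[0,0,0],"claw":0.04},{"dp":[0,0,-0.063],"turn":[0,0,0],"claw":0.04},{"dp":[0,0,-0.063],"turn":[0,0,0],"claw":0.04}]'
python3 - <<'E'
from h import *
s=shot("scene");o=ctrl.get_obs();p=o["ee_pos"];print(o["t"],p,o["ft_force"],o["width"])
crop(s,130,190,220,280,7,"s12")
E
```

```text
t: 14.65
ee_pos: [573.2, -271.2, 59.7]
orientation: [3.103, 0.488, 0.002]
ft_force: [-0.2, -0.7, -0.2]
width: 39.8
14.7 [ 573.44625236 -271.35422003   59.99521066] [ 1.06671357 -0.35514727 -0.16669675] 40.25927597069383
```

View pics/s12.png

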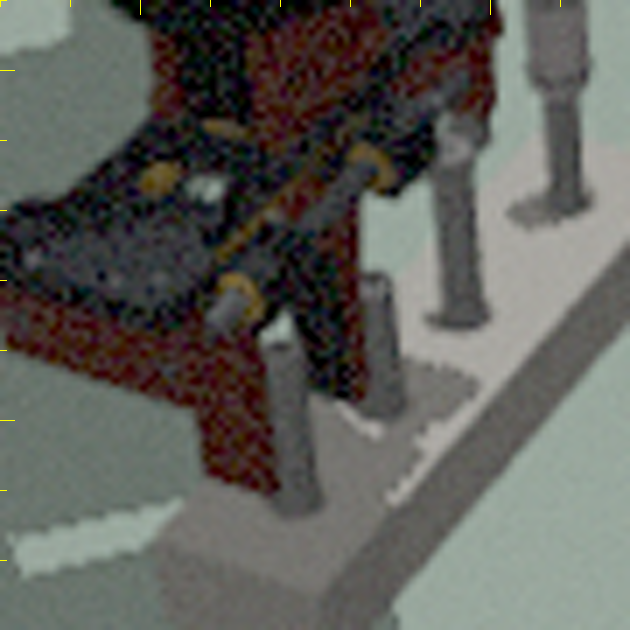

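Post straddled. I'll close on it.

```bash
python3 -m pendant '[{"dp":[0,0,0],"turn":[0,0,0],"claw":0.003},{"dp":[0,0,0],"turn":[0,0,0],"claw":0.003},{"dp":[0,0,0],"turn":[0,0,0],"claw":0.003},{"dp":[0,0,0],"turn":[0,0,0],"claw":0.003},{"dp":[0,0,0],"turn":[0,0,0],"claw":0.003}]'
python3 - <<'E'
from h import *
s=shot("scene");o=ctrl.get_obs();p=o["ee_pos"];print(o["t"],p,o["ft_force"],o["moment"],o["width"])
crop(s,130,190,220,280,7,"s13")
E
```

```text
t: 15.2
ee_pos: [572.7, -271.1, 59.0]
orientation: [3.103, 0.488, 0.001]
ft_force: [-0.4, 0.3, 2.6]
width: 12.9
15.25 [ 572.73792572 -271.07578016   59.00987271] [-0.41111607  0.26863982  3.74386027] [ 0.0307676   0.03034091 -0.03319654] 13.38802767047852
```

View pics/s13.png

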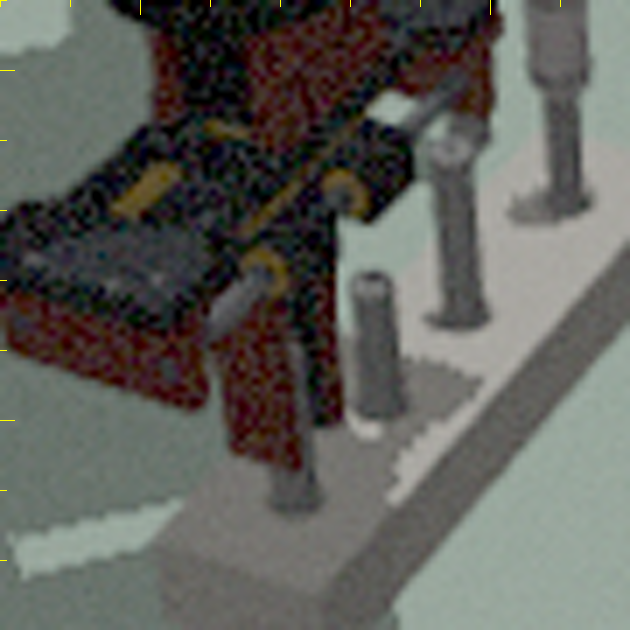

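```bash
python3 -m pendant '[{"dp":[0,0,0.03],"turn":[0,0,0],"claw":0.003},{"dp":[0,0,0.07],"turn":[0,0,0],"claw":0.003},{"dp":[0,0,0.11],"turn":[0,0,0],"claw":0.003},{"dp":[0,0.02,0.14],"turn":[0,0,0],"claw":0.003},{"dp":[0,0.065,0.14],"turn":[0,0,0],"claw":0.003},{"dp":[0,0.11,0.14],"turn":[0,0,0],"claw":0.003},{"dp":[0,0.155,0.14],"turn":[0,0,0],"claw":0.003},{"dp":[0,0.20,0.14],"turn":[0,0,0],"claw":0.003}]'
python3 -m pendant '[{"dp":[-0.005,0.045,0],"turn":[0,0,0],"claw":0.003},{"dp":[-0.01,0.09,0],"turn":[0,0,0],"claw":0.003},{"dp":[-0.015,0.135,0],"turn":[0,0,0],"claw":0.003},{"dp":[-0.02,0.18,0],"turn":[0,0,0],"claw":0.003},{"dp":[-0.025,0.225,0],"turn":[0,0,0],"claw":0.003},{"dp":[-0.030,0.259,0],"turn":[0,0,0],"claw":0.003},{"dp":[-0.030,0.259,-0.03],"turn":[0,0,0],"claw":0.003},{"dp":[-0.030,0.259,-0.06],"turn":[0,0,0],"claw":0.003}]'
python3 -m pendant '[{"dp":[0,0,-0.018],"turn":[0,0,0],"claw":0.003},{"dp":[0,0,-0.02],"turn":[0,0,0],"claw":0.003},{"dp":[0,0,-0.02],"turn":[0,0,0],"claw":0.003},{"dp":[0,0,-0.02],"turn":[0,0,0],"claw":0.003}]'
python3 - <<'E'
from h import *
s=shot("scene");o=ctrl.get_obs();p=o["ee_pos"];print(o["t"],p,o["ft_force"],o["moment"],o["width"])
for z in (51,p[2]-49): print(z,proj(s,[p[0],p[1],z]))
crop(s,265,110,335,210,7,"s14")
E
```

```text
t: 16.05
ee_pos: [572.0, -69.4, 198.6]
orientation: [-3.104, -0.487, 0.0]
ft_force: [0.2, 0.1, -1.0]
width: 13.5
t: 16.85
ee_pos: [542.8, 189.7, 138.7]
orientation: [-3.102, -0.492, -0.004]
ft_force: [-0.3, -0.6, -1.6]
width: 13.6
t: 17.25
ee_pos: [543.3, 188.1, 119.7]
orientation: [-3.103, -0.487, -0.003]
ft_force: [0.4, -0.0, -0.3]
width: 13.2
17.3 [543.41006376 188.16684608 119.89752848] [-0.36495751  0.04777254 -0.3101968 ] [-0.01253451 -0.01143299  0.0359186 ] 13.470089895483362
51 [295.34620091 169.24685438]
70.89752847762632 [295.6709619 162.9471338]
```

View pics/s14.png

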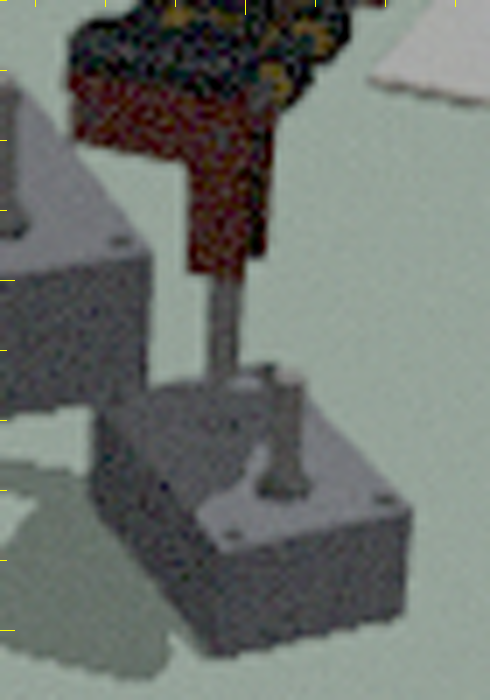

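```bash
python3 -m pendant '[{"dp":[-0.0003,0.0006,-0.010],"turn":[0,0,0],"claw":0.003},{"dp":[-0.0003,0.0006,-0.015],"turn":[0,0,0],"claw":0.003},{"dp":[-0.0003,0.0006,-0.018],"turn":[0,0,0],"claw":0.003},{"dp":[-0.0003,0.0006,-0.020],"turn":[0,0,0],"claw":0.003},{"dp":[-0.0003,0.0006,-0.020],"turn":[0,0,0],"claw":0.003}]'; python3 -c "
from h import *
for i in range(2): shot('scene');o=ctrl.get_obs();print(o['ee_pos'].round(1),o['ft_force'].round(2),o['moment'].round(3))"
python3 -m pendant '[{"dp":[0,0,-0.0015],"turn":[0,0,0],"claw":0.003},{"dp":[0,0,-0.003],"turn":[0,0,0],"claw":0.003}]'; python3 -c "
from h import *
for i in range(3): shot('scene');o=ctrl.get_obs();print(o['ee_pos'].round(1),o['ft_force'].round(2),o['moment'].round(3))"
```

```text
t: 17.8
ee_pos: [542.0, 188.5, 98.3]
orientation: [3.103, 0.488, -0.001]
ft_force: [-0.1, 0.2, -1.1]
width: 13.2
[542.2 188.6  98.5] [ 0.49  0.04 -1.23] [0.009 0.033 0.01 ]
[542.3 188.6  98.7] [-0.2   0.75 -0.92] [ 0.044  0.014 -0.04 ]
t: 18.1
ee_pos: [542.5, 188.8, 95.9]
orientation: [-3.103, -0.488, -0.001]
ft_force: [-0.4, -0.6, -0.7]
width: 13.5
[542.4 188.8  95.6] [ 0.68  1.57 -1.33] [ 0.207 -0.096  0.077]
[542.4 188.8  95.7] [ 0.34  0.87 -0.56] [ 0.238 -0.117 -0.014]
[542.4 188.8  95.7] [-0.65  0.97 -1.46] [ 0.218 -0.106  0.003]
```

```bash
python3 -m pendant '[{"dp":[0.0004,0.0009,0],"turn":[0,0,0],"claw":0.003},{"dp":[0.0004,0.0009,-0.001],"turn":[0,0,0],"claw":0.003},{"dp":[0.0004,0.0009,-0.002],"turn":[0,0,0],"claw":0.003}]'; python3 -c "
from h import *
for i in range(3): shot('scene');o=ctrl.get_obs();print(o['ee_pos'].round(1),o['ft_force'].round(2),o['moment'].round(3))"
```

```text
t: 18.55
ee_pos: [542.6, 189.5, 93.6]
orientation: [3.103, 0.488, -0.0]
ft_force: [-0.8, -0.0, -1.2]
width: 13.5
[542.4 189.4  93.4] [ 0.2   0.92 -1.6 ] [-0.009  0.005  0.013]
[542.4 189.4  93.5] [-0.43 -0.76 -0.84] [ 0.05  -0.011  0.02 ]
[542.5 189.4  93.6] [-0.53 -0.27 -0.85] [-0.026 -0.062 -0.029]
```

```bash
python3 -m pendant '[{"dp":[0,0,-0.002],"turn":[0,0,0],"claw":0.003},{"dp":[0,0,-0.004],"turn":[0,0,0],"claw":0.003},{"dp":[0,0,-0.006],"turn":[0,0,0],"claw":0.003},{"dp":[0,0,-0.008],"turn":[0,0,0],"claw":0.003},{"dp":[0,0,-0.010],"turn":[0,0,0],"claw":0.003}]'; python3 -c "
from h import *
for i in range(3): shot('scene');o=ctrl.get_obs();print(o['ee_pos'].round(1),o['ft_force'].round(2),o['moment'].round(3))"
```

```text
t: 19.2
ee_pos: [542.6, 189.5, 83.4]
orientation: [3.103, 0.488, -0.0]
ft_force: [0.0, 0.8, -0.3]
width: 13.2
[542.4 189.5  83.2] [-0.12 -0.28 -1.22] [0.074 0.011 0.06 ]
[542.4 189.5  83.3] [-0.09 -0.43 -0.12] [-0.023  0.009 -0.01 ]
[542.5 189.5  83.5] [ 0.38  0.8  -0.3 ] [ 0.005 -0.023 -0.054]
```

```bash
python3 -m pendant '[{"dp":[0,0,-0.002],"turn":[0,0,0],"claw":0.003},{"dp":[0,0,-0.004],"turn":[0,0,0],"claw":0.003},{"dp":[0,0,-0.006],"turn":[0,0,0],"claw":0.003},{"dp":[0,0,-0.008],"turn":[0,0,0],"claw":0.003},{"dp":[0,0,-0.010],"turn":[0,0,0],"claw":0.003},{"dp":[0,0,-0.012],"turn":[0,0,0],"claw":0.003},{"dp":[0,0,-0.0135],"turn":[0,0,0],"claw":0.003}]'; python3 -c "
from h import *
for i in range(3): shot('scene');o=ctrl.get_obs();print(o['ee_pos'].round(1),o['ft_force'].round(2),o['moment'].round(3))"
```

```text
t: 20.05
ee_pos: [542.6, 189.5, 69.9]
orientation: [3.103, 0.488, -0.0]
ft_force: [0.1, -0.4, -0.8]
width: 13.7
[542.5 189.5  69.8] [-0.02  1.18  0.35] [-0.058  0.016  0.038]
[542.5 189.5  69.9] [-0.41 -0.27 -0.76] [-0.012  0.015 -0.008]
[542.6 189.5  70. ] [ 0.16 -0.05 -0.69] [-0.012  0.047 -0.084]
```

Expected bottom at about TCP 66–67. From here I'll go in fine steps.

```bash
python3 -m pendant '[{"dp":[0,0,-0.001],"turn":[0,0,0],"claw":0.003},{"dp":[0,0,-0.002],"turn":[0,0,0],"claw":0.003},{"dp":[0,0,-0.002],"turn":[0,0,0],"claw":0.003}]'
```

```text
t: 20.5
ee_pos: [542.6, 189.5, 68.1]
orientation: [3.103, 0.488, -0.0]
ft_force: [-0.1, -0.5, -0.9]
width: 13.3
```

```bash
python3 -m pendant '[{"dp":[0,0,-0.0005],"turn":[0,0,0],"claw":0.003},{"dp":[0,0,-0.001],"turn":[0,0,0],"claw":0.003},{"dp":[0,0,-0.001],"turn":[0,0,0],"claw":0.003}]'; python3 -c "
from h import *
for i in range(2): shot('scene');o=ctrl.get_obs();print(o['ee_pos'].round(1),o['ft_force'].round(2),o['moment'].round(3))"
```

```text
t: 20.8
ee_pos: [542.6, 189.5, 67.1]
orientation: [3.103, 0.488, -0.0]
ft_force: [0.3, -0.8, -0.6]
width: 13.5
[542.6 189.5  67.2] [-0.11  0.13 -0.74] [-0.     0.    -0.102]
[542.6 189.5  67.2] [-0.55 -0.44  0.81] [ 0.063 -0.026 -0.008]
```

```bash
python3 -m pendant '[{"dp":[0,0,-0.0005],"turn":[0,0,0],"claw":0.003},{"dp":[0,0,-0.001],"turn":[0,0,0],"claw":0.003},{"dp":[0,0,-0.001],"turn":[0,0,0],"claw":0.003}]'; python3 -c "
from h import *
for i in range(3): shot('scene');o=ctrl.get_obs();print(o['ee_pos'].round(1),o['ft_force'].round(2),o['moment'].round(3))"
```

```text
t: 21.2
ee_pos: [542.6, 189.5, 66.1]
orientation: [3.103, 0.488, -0.0]
ft_force: [0.4, 0.1, -0.5]
width: 13.4
[542.6 189.5  66.1] [-0.51 -0.43 -0.4 ] [ 0.019  0.004 -0.035]
[542.6 189.5  66.1] [ 0.07 -0.3  -0.08] [0.018 0.006 0.01 ]
[542.6 189.5  66.2] [ 0.74 -0.88 -0.51] [-0.018 -0.02  -0.   ]
```

```bash
python3 -m pendant '[{"dp":[0,0,-0.0005],"turn":[0,0,0],"claw":0.003},{"dp":[0,0,-0.0007],"turn":[0,0,0],"claw":0.003},{"dp":[0,0,-0.0007],"turn":[0,0,0],"claw":0.003}]'; python3 -c "
from h import *
for i in range(3): shot('scene');o=ctrl.get_obs();print(o['ee_pos'].round(1),o['ft_force'].round(2),o['moment'].round(3))"
```

```text
t: 21.65
ee_pos: [542.9, 189.6, 66.0]
orientation: [-3.103, -0.488, -0.001]
ft_force: [-1.0, 0.1, 5.2]
width: 13.1
[542.9 189.6  66. ] [-1.2  -0.55  5.65] [-0.069  0.257 -0.02 ]
[542.9 189.6  65.9] [-0.7  -0.05  5.1 ] [-0.088  0.284  0.013]
[542.8 189.6  65.9] [-1.52  0.03  4.67] [-0.074  0.229  0.029]
```

It touches bottom at TCP 66.0, as predicted. I'll check the picture before letting go.

```bash
python3 - <<'E'
from h import *
s=shot("scene"); crop(s,265,110,335,210,7,"s15"); crop(s,140,150,240,280,5,"s16")
E
```

```text
(no output)
```

View pics/s15.png

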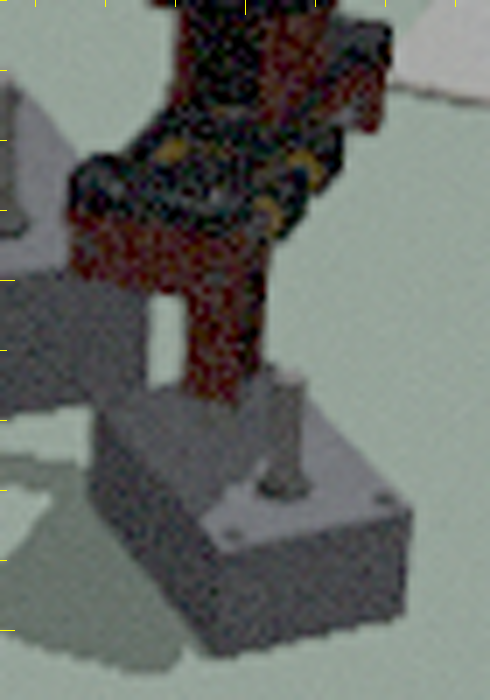

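View pics/s16.png

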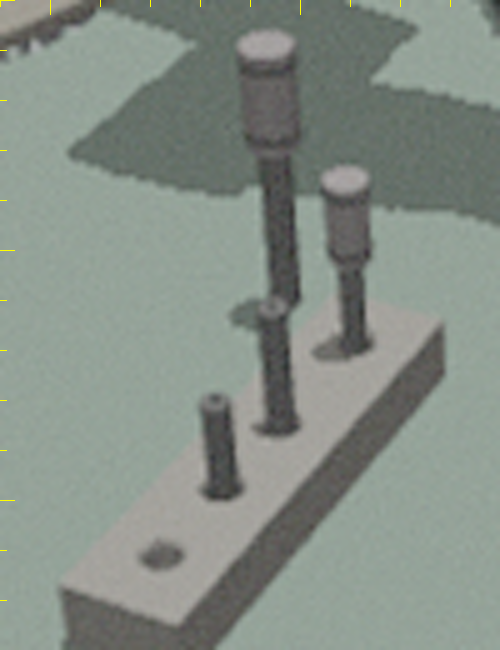

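```bash
python3 -m pendant '[{"dp":[0,0,0],"turn":[0,0,0],"claw":0.035},{"dp":[0,0,0],"turn":[0,0,0],"claw":0.035},{"dp":[0,0,0],"turn":[0,0,0],"claw":0.035},{"dp":[0,0,0.02],"turn":[0,0,0],"claw":0.035},{"dp":[0,0,0.06],"turn":[0,0,0],"claw":0.035},{"dp":[0,0,0.1],"turn":[0,0,0],"claw":0.035},{"dp":[0,0,0.14],"turn":[0,0,0],"claw":0.035},{"dp":[0,-0.04,0.15],"turn":[0,0,0],"claw":0.035}]'
python3 -m pendant '[{"dp":[0,-0.05,0],"turn":[0,0,0],"claw":0.035},{"dp":[-0.05,-0.1,0],"turn":[0,0,0],"claw":0.035},{"dp":[-0.05,-0.14,0],"turn":[0,0,0],"claw":0.035},{"dp":[-0.05,-0.14,0],"turn":[0,0,0],"claw":0.035},{"dp":[-0.05,-0.14,0],"turn":[0,0,0],"claw":0.035}]'
python3 - <<'E'
from h import *
s=shot("scene");t=shot("top"); crop(s,265,110,335,210,7,"s17"); crop(t,150,150,390,290,3,"t17");crop(s,140,100,340,280,4,"s18")
a=(206.2,184.8)
E
```

```text
t: 22.65
ee_pos: [545.5, 152.5, 220.2]
orientation: [-3.101, -0.493, -0.013]
ft_force: [1.0, -0.5, 0.9]
width: 34.9
t: 23.15
ee_pos: [492.5, 8.4, 215.6]
orientation: [-3.104, -0.483, -0.001]
ft_force: [0.6, -0.1, 0.4]
width: 35.0
```

View pics/s17.png

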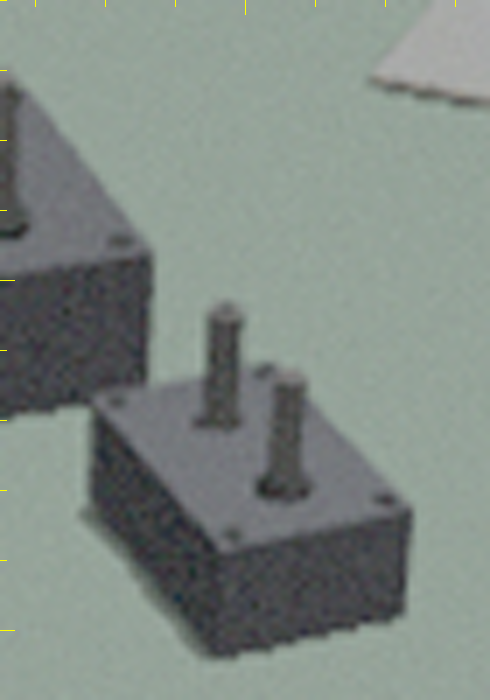

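View pics/s18.png

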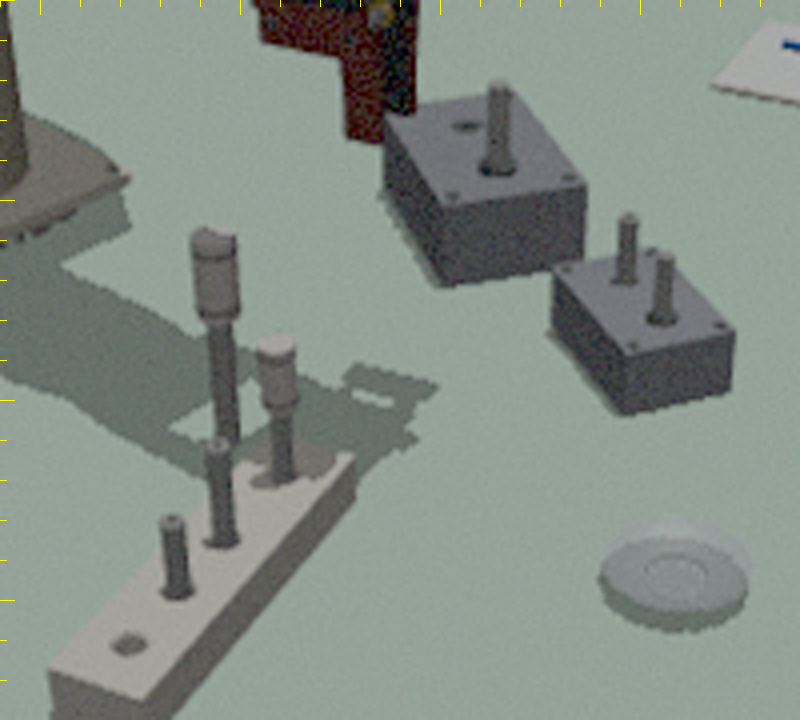

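View pics/t17.png

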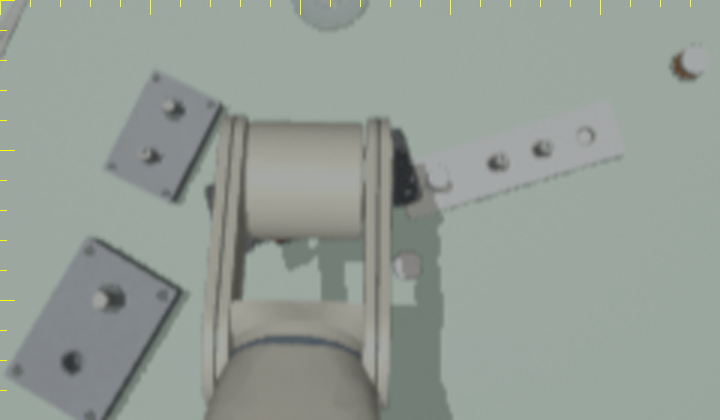

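```bash
python3 -c "
from h import *
print(ctrl.get_obs()['qvel'].round(3)); print(ctrl.close_job())"
```

```text
[ 0.021  0.007 -0.007 -0.002 -0.001 -0.001]
the job is handed in; nothing more can be done
None
```

The job is done and handed in at about 23 s of the 64 s allowed; the hand-in gave no verdict.

- **Socket depth:** the depth rod touched bottom at about 5 N with its tip at z ≈ 17 mm, so the socket is 33 mm deep. I set the rod back in its own rack hole.
- **Post:** I chose the middle post (83 mm). It touched bottom at about 5 N at the height predicted for 33 mm, and I let it go only then.
- **Last pictures:** the post stands upright, and it and the pillar show about the same height above the base in the scene view, so their tops look level. The rod and the other two posts stand in the rack. The dish and vial look unmoved, and the gripper is clear of everything. I did not look at the forceps again at the end, but no move went near them.
- **Disagreements:** the two cameras differed by 4–7 mm in x. I settled this against the fingers' known position and by force. The rod and the post each brushed the chamfer lightly (about 1–2 N) and went in after a shift of about 1 mm.

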